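# Stopper the open manifold ports and hold the push-on gauge on the inclined test nipple

## Robot

A 6-joint arm with a two-finger parallel gripper is mounted at the origin on a cart in front of the work surface, level with it; the furniture and walls round the work are solid. World frame = base frame: x ahead of the robot, y to its left, z up, the work surface at z = 0. Lengths are in m, angles in rad, forces in N, time in s.
With the tool pointing down it reaches from about 0.425 to 0.95 m from the base axis. Payload 3.5 kg.
Tool frame: the origin (TCP) lies at the very end of the fingers, on their centre line; the grasp point (between the pads) lies 19 mm behind it; z points along the fingers, y is the line along which they close (so a half turn about z gives the same grasp; the last joint's range is limited). The gripper opens to 85 mm and grips with 20 to 120 N. Pads are 22 mm wide; open, the fingers measure 114 mm over their backs; the gripper's body (76 mm by 85 mm) begins 54 mm behind the grasp point. The pads swing forward as they close: fully open they stand 13 mm farther back than shut.
Start: joints at [1.157, 0.286, 1.577, -0, 1.279, -0.15], TCP at [0.176, 0.652, 0.231] pointing down, gripper open.
Joint ranges: [-2.77, 2.77], [-0.9, 2.22], [0.21, 2.48], [-1.53, 4.67], [0.24, 2.81], [-2.84, 2.84]. Speed limits (rad/s): [2.79, 2.79, 3.14, 3.14, 3.14, 3.14].

## Interface

Orientations are given as a unit quaternion [x, y, z, w].
In Python, from plant import ctrl, eyes, job, probe_bus gives the robot as it stands (ctrl), with the cameras (eyes), the job (job) and the readings (probe_bus).
- The arm moves only by the tool step_hand, called by a JSON object that holds its "name" and its "arguments". Schema: {"type":"object","properties":{"motion":{"type":"array","items":{"type":"array","items":{"type":"number"},"minItems":7,"maxItems":7},"minItems":1,"maxItems":10},"clamp_n":{"type":"number"},"only":{"type":"string"},"quiet":{"type":"boolean"},"lines":{"type":"string"}},"required":["motion"],"additionalProperties":false}. motion is a list of rows, 1 to 10 of them, each of 7 numbers: dx, dy, dz in fractions of the full range, 1 being 75 cm, then a rotation vector rx, ry, rz in shares of pi rad (1.0 is pi rad), then the opening from 0.0 (shut) to 1.0 (fully open); each row is the pose to reach, as a shift and turn from the pose commanded when the call began, along the tool's axes at that moment; what a row does not reach only later rows make up. A row lasts 1/8 s, in which the tool goes at most 0.0625 m and 0.188 rad, less where a joint would pass 70% of its speed; a pose out of reach is approached as far as the arm can. The fingers move at their own pace and stop on an object; clamp_n is the grip in N (left out, the last holds). Time passes only in rows, so rows that do not move let the fingers close. The tool returns the time, the measured TCP pose, the force, the opening and the grip force at its end. only (a regular expression) keeps the lines of the reply that match it, lines (a string "A,B") keeps lines A to B, and quiet returns only ok. No shift or turn number may pass 1 either way. Input that does not fit is refused with a message, and nothing moves.
- probe_bus.get_state(): the state, without advancing time (a new reading comes with each control period).
- eyes.read_camera(name): name is "scene" or "top" or "wrist"; returns a dict with "pixels" (384x512x3 uint8, red, green, blue), "camera_matrix" (3x3 intrinsics, pixels), "dist_coeffs" ([k1, k2, p1, p2, k3] as OpenCV has them; the pictures are not rectified), "xyz" and "orientation" of the camera in the world. Camera axes: x right, y down, z forward; pixel columns grow to the right and rows downward; lengths in m; the calibration is good to about 2 mm. A picture is of the moment at which its call begins. There is no depth.
- job.sign_off(): hands the job in; it is judged then, once.
The state is a dict: "time": time; "qpos": joint angles; "dq": joint speeds; "joint_efforts": joint torques, N m; "eef_pos": TCP position; "tcp_rot": TCP orientation; "contact_force": force on the tool from outside, world axes, zero at the start; "wrist_torque": the same for the moment, N m; "opening": opening from 0.0 (shut) to 1.0 (fully open); "finger_force": force on a finger pad.
Only numpy, scipy, OpenCV 4.12 (cv2) and the standard library are available. Lean on these libraries where they do the work, as an engineer would, in place of code of your own. Each camera call takes 0.05 s, during which the arm holds its last target. There are 200 camera calls.

## Task

Get the vacuum manifold ready for its leak check: first close its two open ports by setting one of the red rubber balls from the white tray into each of the two open brass seats, leaving both balls resting there. Then take the blue push-on gauge out of its stand, press its steel coupler squarely down over the inclined nipple at the front of the manifold until the orange collar snaps back and is fully home, and finish while still gripping the gauge and holding it there against the collar's spring. Leave the timer, the dish and the small bottle where they are.

Things in the scene. Friction and masses are not known exactly. Their poses are not given: they have to be found in the camera images.
- manifold: aluminium bar fixed to the bench, 278 mm long (its y) over its 56 mm high end plates, 64 mm deep (x), top at 52 mm; origin on the worktop under its centre, z up, -x side to the robot. Four brass ports on top at x = 0, y = -96, -32, 32, 96 mm: two open seats, two closed by white filters (tops 85 mm above the worktop); which is where varies. Its front block carries the nipple
- port_a_seat (a point): centre of a ball when seated in open port A, on the port's axis, 69.3 mm above the worktop. The port is a brass disc 34 mm across and 10 mm high with an open 45-degree cone, 25 mm across at its rim, which is 7.3 mm below this point. Either ball may go in either seat
- port_b_seat (a point): the same for open seat B
- ball_a_center (a point): centre of red rubber ball A, 28 mm across, 14 g, lying in a pocket of the white tray with its centre about 16.5 mm above the worktop
- ball_b_center (a point): centre of red rubber ball B, the same as A
- stopper_tray: white tray, 84 x 84 mm, with four square pockets about 38 mm wide, walls 6 mm high and 2.5 mm thick, floor 2.5 mm thick, fixed to the bench; origin under its centre, z up
- gauge_stand: grey stand 64 x 64 x 30 mm on a black foot 84 x 84 x 6 mm, fixed to the bench, origin under its centre, z up; the gauge's nose stands 22 mm deep in its round hole of 32.5 mm
- gauge: push-on gauge, 96 mm long, about 0.18 kg, upright in the stand, nose down. Origin: centre of the open mouth of its steel nose; z runs up along it. z = 0-32 mm: round nose, 22 mm thick with a bulge of 30 mm at z = 4 mm, bore 16 mm wide (19 mm at the mouth) and 28 mm deep. z = 32-92 mm: blue square body 30 x 30 mm, faces along x and y, to grip; black cap with yellow button above
- nipple: nipple at the manifold's front; origin at its base, 50 mm above the worktop; z points out along it, 0.50 rad from vertical, leaning to the manifold's -x; y as the manifold's. Stem 12.4 mm across, rounded tip at z = 34 mm; round it the orange collar, top at z = 22 mm free, 12 mm fully home; at y = +-15 mm two sprung rollers in posts 28 mm high. The coupler's mouth pushes the collar
- collar (a joint): travel of the sprung orange collar, m: 0 free, 0.010 fully home at its stop. The coupler's bulge must pass the two rollers: resistance is about 14 N in the first 3 mm, then the bulge snaps through and it falls to about 4 N at 8 to 10 mm. Nothing latches: the collar throws the gauge off again when it is not held. Beyond 10 mm is a hard stop
- indicator (a joint): green pin in the manifold's top behind the nipple, moved by the collar: 0 flush, rises 0.010 m as the collar goes home
- timer: white lab timer 60 x 62 x 16 mm lying on the worktop, loose, to be left alone; origin under its centre
- dish: small round dish, 56 mm across and 14 mm high, loose, to be left alone; origin under its centre
- small_bottle: small bottle with an orange cap, 57 mm across and 106 mm high, loose, to be left alone; origin under its centre

How it is judged:
By the outcome, as a careful person would: the job done as asked, in the order asked, and still so for the second after the job is handed in, while the arm keeps its last pose, push and grip.
It also fails if it takes over 64 s, if anything falls off the work surface, if the arm or the gripper's body presses on something with over 40 N, if the wrist force passes 120 N, or if a joint passes its speed limit or range.

## Working session

There is one attempt and no reset: what is moved stays moved. The work goes in short steps, Python scripts to look and compute and a tool call to move; the robot and the scene stay as the last step left them, time stands still between calls to the robot, and variables do not carry over. Pictures are saved under pics/ and viewed, at most 10 in all, crops included, and the job is handed in when it is done.

```bash
ls; mkdir -p pics
```

Create h.py:
```python
import numpy as np, cv2
from scipy.spatial.transform import Rotation as R
from plant import ctrl, eyes, job, probe_bus
def cam(n):
    c=eyes.read_camera(n); return c
def save(c,f): cv2.imwrite('pics/'+f,c["pixels"][:,:,::-1])
def ray(c,u,v):
    K=np.array(c["camera_matrix"]);d=np.array(c["dist_coeffs"])
    p=cv2.undistortPoints(np.array([[[u,v]]],float),K,d)[0,0]
    return np.array(c["xyz"]),R.from_quat(c["orientation"]).apply([p[0],p[1],1])
def at(c,u,v,z):
    o,r=ray(c,u,v); return o+r*(z-o[2])/r[2]
def proj(c,P):
    K=np.array(c["camera_matrix"]);d=np.array(c["dist_coeffs"])
    P=R.from_quat(c["orientation"]).inv().apply(np.atleast_2d(P)-np.array(c["xyz"]))
    return cv2.projectPoints(P,np.zeros(3),np.zeros(3),K,d)[0][:,0]
```

Run:
```python
from h import *
import pickle
for n in("top","scene"):
    c=cam(n);save(c,n+'0.png');pickle.dump(c,open(n+'.pkl','wb'));print(n,c["xyz"],c["orientation"],c["camera_matrix"])
print(probe_bus.get_state())
a=cv2.imread('pics/top0.png');cv2.imwrite('pics/top0b.png',cv2.resize(a,(800,600),interpolation=cv2.INTER_CUBIC))
a=cv2.imread('pics/scene0.png');cv2.imwrite('pics/scene0b.png',cv2.resize(a,(800,600),interpolation=cv2.INTER_CUBIC))
```

```text
pics
plant.py
top [ 0.41350809 -0.025388    0.98014099] [ 0.70977376 -0.70162557  0.03558286 -0.05173604] [[373.9807479    0.         251.89084036]
 [  0.         373.9807479  188.11370025]
 [  0.           0.           1.        ]]
scene [-0.03508095 -0.7138854   0.81886011] [ 0.8563587  -0.29732964  0.1466537  -0.39590094] [[474.14362265   0.         258.08766059]
 [  0.         474.14362265 195.88761939]
 [  0.           0.           1.        ]]
{'time': 0.1, 'qpos': array([ 1.15702477e+00,  2.87154984e-01,  1.57804362e+00, -1.85614702e-05,
        1.27861128e+00, -1.50031701e-01]), 'dq': array([-0.00021901, -0.00138219, -0.00452717, -0.00255229,  0.00180331,
        0.00081768]), 'joint_efforts': array([ 6.49450212e-04, -4.07294190e+01, -2.93698937e+01, -1.36807571e-04,
        3.40931030e-03, -5.89791416e-07]), 'eef_pos': array([0.17571898, 0.65110241, 0.23002651]), 'tcp_rot': array([ 1.31485323e-01,  9.91317497e-01, -1.06733033e-03, -2.99864639e-04]), 'contact_force': array([-0.6155512 , -0.32988787,  0.11879563]), 'wrist_torque': array([ 0.01189669, -0.0678167 , -0.01367678]), 'finger_force': 0.0, 'opening': 0.9994985989531054}
```

View pics/top0b.png

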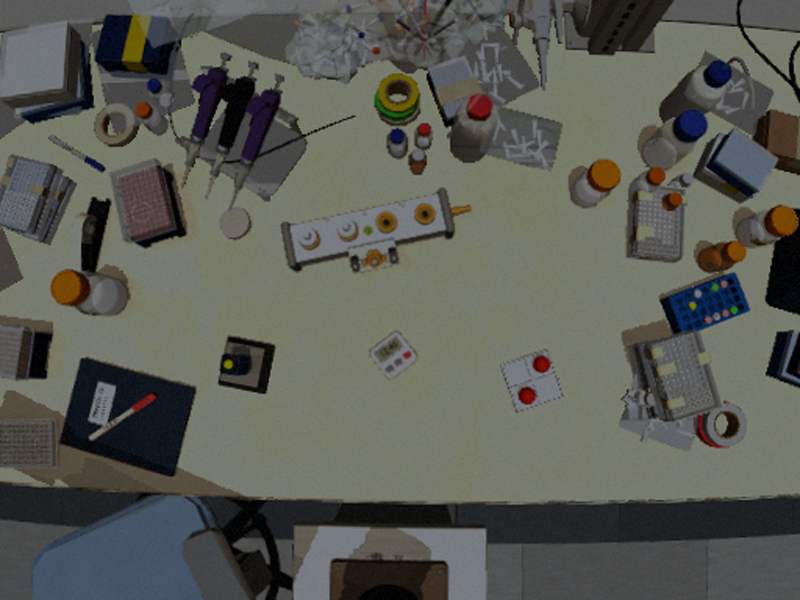

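View pics/scene0b.png

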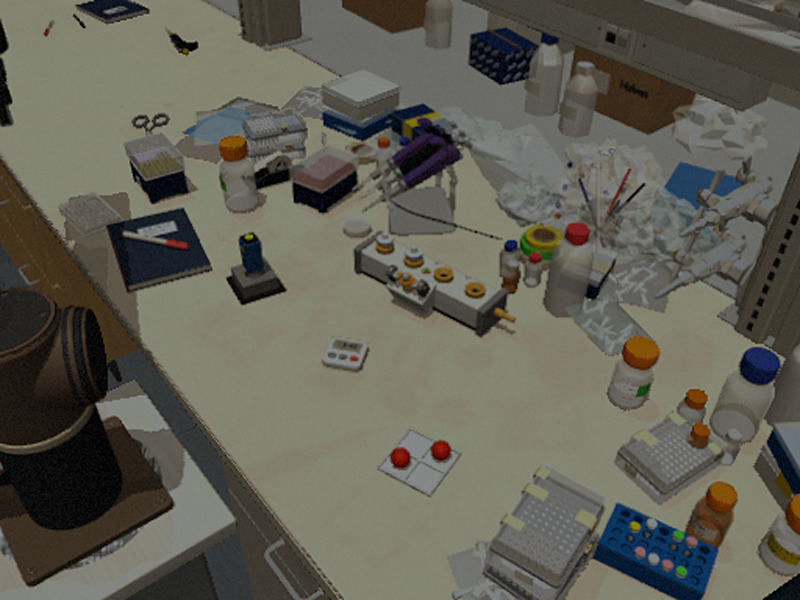

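The top picture shows the filters at (310,238) and (347,230), and the open seats at (386,222) and (425,213). The nipple is at (375,260), the balls at (541,364) and (527,396), and the gauge at (230,364), all in the 800-px view. In the scene picture the balls are at (440,450) and (400,457), the seats at (444,274) and (475,289), and the gauge at (250,250).

Create m.py:
```python
from h import *
import pickle
s=0.64
def blob(c,uv,cond,r=10):
    p=c["pixels"];hsv=cv2.cvtColor(p,cv2.COLOR_RGB2HSV);m=cond(hsv.astype(int)).astype(np.uint8)
    w=np.zeros_like(m);u,v=np.round(uv).astype(int);w[v-r:v+r+1,u-r:u+r+1]=1
    ys,xs=np.nonzero(m*w);return np.array([xs.mean(),ys.mean()]),len(xs),(xs.min(),xs.max(),ys.min(),ys.max())
red=lambda h:((h[...,0]<6)|(h[...,0]>174))&(h[...,1]>170)&(h[...,2]>60)
brass=lambda h:(h[...,0]>10)&(h[...,0]<28)&(h[...,1]>120)
yel=lambda h:(h[...,0]>22)&(h[...,0]<35)&(h[...,1]>170)&(h[...,2]>90)
grn=lambda h:(h[...,0]>40)&(h[...,0]<80)&(h[...,1]>90)
blue=lambda h:(h[...,0]>95)&(h[...,0]<125)&(h[...,1]>110)
```

Run:
```python
from m import *
T=pickle.load(open('top.pkl','rb'));S=pickle.load(open('scene.pkl','rb'))
L=[('ball1',(541,364),(440,450),red,.0165,9),('ball2',(527,396),(400,457),red,.0165,9),('seatR',(425,213),(475,289),brass,.062,8),('seatL',(386,222),(444,274),brass,.062,8),
('btn',(229,364),(248,237),yel,.118-.006,8),('green',(368,230),(427,271),grn,.052,5)]
for n,t,s_,f,z,r in L:
  try:
    a,na,ba=blob(T,np.array(t)*s,f,r);b,nb,bb=blob(S,np.array(s_)*s,f,r)
    A=at(T,*a,z);B=at(S,*b,z)
    o1,r1=ray(T,*a);o2,r2=ray(S,*b);x=np.linalg.lstsq(np.c_[r1,-r2],o2-o1,rcond=None)[0]
    print(n,a.round(1),na,ba,b.round(1),nb,bb,A.round(4),B.round(4),((o1+r1*x[0]+o2+r2*x[1])/2).round(4))
  except Exception as e: print(n,e)
def crop(c,u0,v0,w,h,k,f): cv2.imwrite('pics/'+f,cv2.resize(c["pixels"][v0:v0+h,u0:u0+w,::-1],None,fx=k,fy=k,interpolation=cv2.INTER_CUBIC))
a=cv2.resize(T["pixels"][115:180,175:310,::-1],None,fx=5,fy=5,interpolation=cv2.INTER_CUBIC)[:, :660]
b=cv2.resize(S["pixels"][145:215,220:340,::-1],None,fx=4,fy=4,interpolation=cv2.INTER_CUBIC)
im=np.zeros((600,660,3),np.uint8);im[:a.shape[0],:a.shape[1]]=a;im[a.shape[0]:a.shape[0]+275,:480]=b[:275]
cv2.imwrite('pics/mani.png',cv2.convertScaleAbs(im,alpha=1.6))
```

```text
ball1 [346.3 232.7] 76 (np.int64(342), np.int64(351), np.int64(228), np.int64(237)) [281.7 287.8] 111 (np.int64(276), np.int64(287), np.int64(282), np.int64(294)) [ 0.4201 -0.2466  0.0165] [ 0.4203 -0.2468  0.0165] [ 0.4202 -0.2467  0.0165]
ball2 [337.1 252.9] 71 (np.int64(333), np.int64(342), np.int64(248), np.int64(257)) [255.7 292.5] 114 (np.int64(250), np.int64(261), np.int64(287), np.int64(298)) [ 0.3686 -0.2223  0.0165] [ 0.3686 -0.2223  0.0165] [ 0.3686 -0.2223  0.0166]
seatR [271.7 136.3] 126 (np.int64(266), np.int64(278), np.int64(130), np.int64(142)) [303.6 185.3] 101 (np.int64(298), np.int64(309), np.int64(181), np.int64(190)) [ 0.6597 -0.0518  0.062 ] [ 0.6556 -0.0572  0.062 ] [ 0.6612 -0.0519  0.0559]
seatL [246.9 141.6] 125 (np.int64(241), np.int64(253), np.int64(136), np.int64(148)) [283.5 175.6] 97 (np.int64(278), np.int64(289), np.int64(171), np.int64(180)) [0.6453 0.0104 0.062 ] [0.6414 0.0048 0.062 ] [0.6469 0.0106 0.0559]
btn [145.7 232.9] 20 (np.int64(144), np.int64(148), np.int64(231), np.int64(235)) [159.1 151.1] 14 (np.int64(157), np.int64(161), np.int64(150), np.int64(152)) [0.4128 0.2429 0.112 ] [0.4088 0.2338 0.112 ] [0.4134 0.2451 0.104 ]
green [235. 147.] 9 (np.int64(234), np.int64(236), np.int64(146), np.int64(148)) [272.5 172.5] 4 (np.int64(272), np.int64(273), np.int64(172), np.int64(173)) [0.6336 0.0409 0.052 ] [0.636  0.0425 0.052 ] [0.6335 0.0405 0.0543]
```

View pics/mani.png

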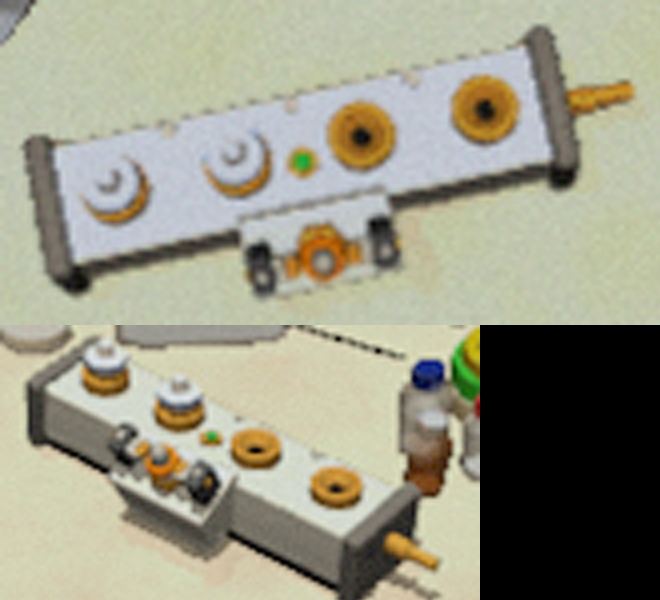

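The balls triangulate to z = 16.5 mm and 57 mm apart, which matches diagonal pockets. The seats come out 64 mm apart, as given. The manifold's yaw is about 0.23. Next I'll write a helper for tool-axis shifts and take a wrist view over the manifold.

Create go.py:
```python
# python3 go.py x y z fingerdeg [tiltdeg]: shift and turn in tool axes from the measured pose
import sys
from h import *
def target(x,y,z,deg,tilt=0,az=0):
    a=np.radians(deg);yy=np.array([np.cos(a),np.sin(a),0]);zz=np.array([0,0,-1.]);M=R.from_matrix(np.c_[np.cross(yy,zz),yy,zz])
    t=np.radians(az); # tilt: tool z leans toward heading az
    return np.array([x,y,z]),R.from_rotvec(np.array([np.sin(t),-np.cos(t),0])*tilt)*M
if __name__=='__main__':
    v=list(map(float,sys.argv[1:]));p,M=target(*v);s=probe_bus.get_state();C=R.from_quat(s["tcp_rot"])
    d=C.inv().apply(p-s["eef_pos"]);print('d',d.round(4),'rot',(C.inv()*M).as_rotvec().round(4),'|d|',np.linalg.norm(d).round(3),'F',s["contact_force"].round(1),'t',s["time"],'q',s["qpos"].round(2))
```

```bash
python3 go.py .56 0 .26 13
```

```text
d [-0.5407 -0.5285 -0.029 ] rot [-2.1000e-03  9.0000e-04  1.0802e+00] |d| 0.757 F [-0.6 -0.3  0.1] t 0.1 q [ 1.16  0.29  1.58 -0.    1.28 -0.15]
```

Units first: shifts go in shares of 75 cm and turns go in shares of pi rad. So -0.43 m / 0.75 = -0.5733, -0.42 m / 0.75 = -0.56, 0.86 rad / 3.1416 = 0.2737.

{"name": "step_hand", "arguments": {"motion": [[-0.5733, -0.56, -0.0333, 0, 0, 0.2737, 1], [-0.5733, -0.56, -0.0333, 0, 0, 0.2737, 1], [-0.5733, -0.56, -0.0333, 0, 0, 0.2737, 1], [-0.5733, -0.56, -0.0333, 0, 0, 0.2737, 1], [-0.5733, -0.56, -0.0333, 0, 0, 0.2737, 1], [-0.5733, -0.56, -0.0333, 0, 0, 0.2737, 1], [-0.5733, -0.56, -0.0333, 0, 0, 0.2737, 1], [-0.5733, -0.56, -0.0333, 0, 0, 0.2737, 1], [-0.5733, -0.56, -0.0333, 0, 0, 0.2737, 1], [-0.5733, -0.56, -0.0333, 0, 0, 0.2737, 1]], "clamp_n": 30}}

```text
time: 1.35
eef_pos: [0.4824, 0.1315, 0.2561]
tcp_rot: [0.534, 0.846, -0.0, -0.0]
contact_force: [0.6, 0.9, 0.4]
opening: 1.003
finger_force: 0.0
```

```bash
python3 go.py .56 0 .26 13
```

```text
d [-0.1521  0.0135 -0.0039] rot [-2.000e-04  1.000e-04  2.177e-01] |d| 0.153 F [0.6 0.9 0.4] t 1.35 q [ 0.06 -0.13  1.97 -0.    1.3  -0.38]
```

Converted, -0.152 m / 0.75 = -0.2027, -0.15 m / 0.75 = -0.2, 0.218 rad / 3.1416 = 0.0694.

{"name": "step_hand", "arguments": {"motion": [[-0.0667, 0.0067, 0, 0, 0, 0.0318, 1], [-0.1333, 0.0133, 0, 0, 0, 0.0637, 1], [-0.2, 0.0173, -0.0053, 0, 0, 0.0694, 1], [-0.2027, 0.018, -0.0053, 0, 0, 0.0694, 1], [-0.2027, 0.018, -0.0053, 0, 0, 0.0694, 1], [-0.2027, 0.018, -0.0053, 0, 0, 0.0694, 1]]}}

```text
time: 2.1
eef_pos: [0.5588, 0.004, 0.26]
tcp_rot: [0.621, 0.784, -0.0, -0.0]
contact_force: [-0.3, -0.3, -0.3]
opening: 0.998
finger_force: 0.0
```

Run:
```python
from h import *
import pickle
c=cam("wrist");pickle.dump(c,open('w1.pkl','wb'));s=probe_bus.get_state();print(c["xyz"],s["eef_pos"],s["dq"].round(3))
cv2.imwrite('pics/w1.png',cv2.convertScaleAbs(cv2.resize(c["pixels"][:,:,::-1],(800,600),interpolation=cv2.INTER_CUBIC),alpha=1.5))
```

```text
[0.54146989 0.0821368  0.40127073] [0.55884496 0.00402401 0.26013422] [ 0.001 -0.002 -0.004 -0.001 -0.002  0.001]
```

View pics/w1.png

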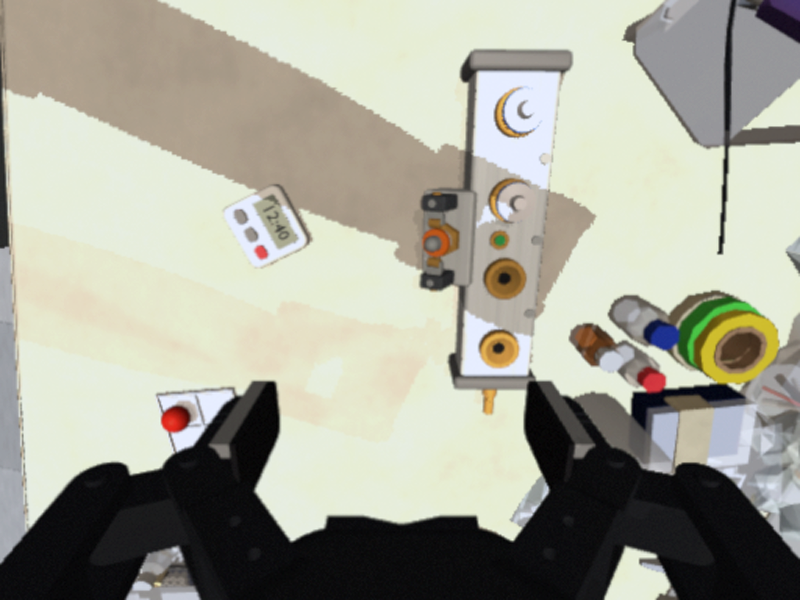

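The wrist view shows the seat holes at (505,278) and (498,349), the nipple tip at (432,243), and filters at (522,110) and (514,202). One ball is at (176,419), the timer is at (267,226), and the fingers are out of the way.

Create ring.py:
```python
from m import *
from scipy.optimize import least_squares
def hole(c,uv,r=5,thr=None):
    g=cv2.cvtColor(c["pixels"],cv2.COLOR_RGB2GRAY).astype(float);u,v=np.round(uv).astype(int)
    w=g[v-r:v+r+1,u-r:u+r+1];yy,xx=np.mgrid[v-r:v+r+1,u-r:u+r+1];k=np.clip((w.max()*.0+np.median(w))-w-5,0,None);return np.array([(xx*k).sum(),(yy*k).sum()])/k.sum()
```

Run:
```python
from ring import *
W=pickle.load(open('w1.pkl','rb'));T=pickle.load(open('top.pkl','rb'));S=pickle.load(open('scene.pkl','rb'))
a,n,b=blob(W,np.array((176,419))*s,red,12);print('ball',a,n,b,at(W,*a,.0165).round(4))
for nm,c,L in(('W',W,[(505,278),(498,349)]),('T',T,[(386,222),(425,213)]),('S',S,[(444,274),(475,289)])):
    for p in L:
        h=hole(c,np.array(p)*s,6 if nm=='W' else 3);bl=blob(c,np.array(p)*s,brass,16 if nm=='W' else 8);print(nm,h.round(1),at(c,*h,.0535).round(4),bl[0].round(1),bl[1:],at(c,*bl[0],.059).round(4))
hsv=cv2.cvtColor(W["pixels"],cv2.COLOR_RGB2HSV)
a,n,b=blob(W,np.array((500,240))*s,grn,6);print('green',a,n,at(W,*a,.052).round(4))
# nipple tip
t=np.array((432,243))*s;print('tip',at(W,*t,.0795).round(4),at(T,239.4,167.4,.0795).round(4))
for k,p in dict(r1=(436,203),r2=(433,281)).items(): print(k,at(W,*(np.array(p)*s),.0746).round(4))
# overlay check crops
im=W["pixels"][100:240,250:370,::-1];cv2.imwrite('pics/wc.png',cv2.convertScaleAbs(cv2.resize(im,None,fx=5,fy=5,interpolation=cv2.INTER_NEAREST)[:600],alpha=1.3))
```

```text
ball [111.28877005 268.29946524] 187 (np.int64(104), np.int64(119), np.int64(261), np.int64(275)) [ 0.3678 -0.2222  0.0165]
W [322.4 177.7] [0.6464 0.0111 0.0535] [322.7 178. ] (479, (np.int64(310), np.int64(335), np.int64(166), np.int64(190))) [0.6453 0.0119 0.059 ]
W [318.5 222.3] [ 0.6605 -0.0514  0.0535] [319.1 222.9] (411, (np.int64(308), np.int64(331), np.int64(212), np.int64(234))) [ 0.6596 -0.0499  0.059 ]
T [246.8 142. ] [0.6464 0.011  0.0535] [246.9 141.6] (125, (np.int64(241), np.int64(253), np.int64(136), np.int64(148))) [0.6461 0.0105 0.059 ]
T [271.5 136.7] [ 0.6608 -0.0517  0.0535] [271.7 136.3] (126, (np.int64(266), np.int64(278), np.int64(130), np.int64(142))) [ 0.6605 -0.0519  0.059 ]
S [283.6 175.9] [0.6485 0.0116 0.0535] [283.5 175.6] (97, (np.int64(278), np.int64(289), np.int64(171), np.int64(180))) [0.6441 0.0077 0.059 ]
S [303.7 185.7] [ 0.6625 -0.0512  0.0535] [303.6 185.3] (101, (np.int64(298), np.int64(309), np.int64(181), np.int64(190))) [ 0.6583 -0.0546  0.059 ]
green [319.5 153.5] 32 [0.6335 0.0407 0.052 ]
tip [0.5773 0.0299 0.0795] [0.576  0.0272 0.0795]
r1 [0.5732 0.0591 0.0746]
r2 [ 5.862e-01 -1.000e-04  7.460e-02]
```

View pics/wc.png

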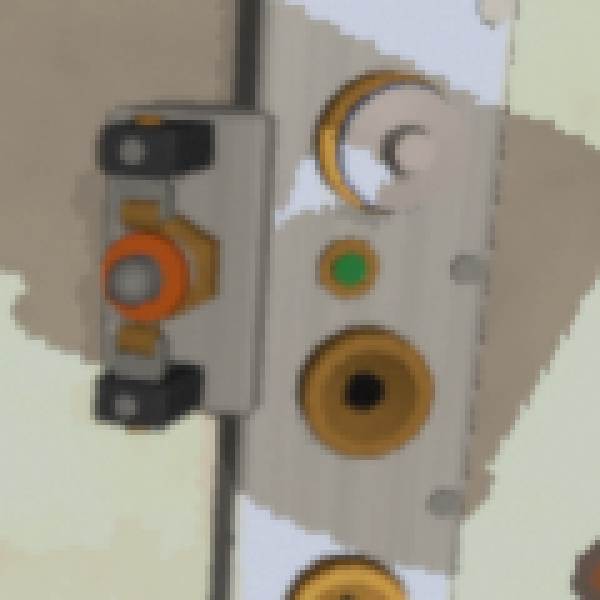

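```bash
python3 go.py .420 -.2467 .09 19.8
```

```text
d [-0.2124 -0.1924  0.1701] rot [-0.0004 -0.0003 -0.1149] |d| 0.333 F [-0.8  0.4 -0.4] t 2.15 q [-0.17  0.01  1.83  0.    1.3  -0.41]
```

Converted, -0.2124 m / 0.75 = -0.2832, -0.212 m / 0.75 = -0.2827, -0.115 rad / 3.1416 = -0.0366.

{"name": "step_hand", "arguments": {"motion": [[-0.0467, -0.04, 0.0373, 0, 0, -0.0366, 0.65], [-0.0933, -0.084, 0.0747, 0, 0, -0.0366, 0.65], [-0.1427, -0.128, 0.1133, 0, 0, -0.0366, 0.65], [-0.1893, -0.1733, 0.152, 0, 0, -0.0366, 0.65], [-0.2373, -0.2147, 0.1907, 0, 0, -0.0366, 0.65], [-0.2827, -0.256, 0.2267, 0, 0, -0.0366, 0.65], [-0.2832, -0.2565, 0.2267, 0, 0, -0.0366, 0.65], [-0.2832, -0.2565, 0.2267, 0, 0, -0.0366, 0.65], [-0.2832, -0.2565, 0.2267, 0, 0, -0.0366, 0.65]]}}

```text
time: 3.28
eef_pos: [0.4215, -0.247, 0.0914]
tcp_rot: [0.575, 0.818, -0.0, 0.001]
contact_force: [0.3, -0.1, 0.5]
opening: 0.649
finger_force: 0.0
```

```bash
python3 go.py .420 -.2467 .007 19.8
```

```text
d [ 0.001  -0.0014  0.0844] rot [0.0012 0.0018 0.0005] |d| 0.084 F [ 0.3 -0.1  0.5] t 3.275 q [-0.74  0.04  2.13  0.    0.96 -1.08]
```

Converted, 0.084 m / 0.75 = 0.112, 0.075 m / 0.75 = 0.1.

{"name": "step_hand", "arguments": {"motion": [[0.0013, -0.0019, 0.0533, 0, 0, 0, 0.65], [0.0013, -0.0019, 0.1, 0, 0, 0, 0.65], [0.0013, -0.0019, 0.112, 0, 0, 0, 0.65], [0.0013, -0.0019, 0.112, 0, 0, 0, 0.65], [0.0013, -0.0019, 0.112, 0, 0, 0, 0.2], [0.0013, -0.0019, 0.112, 0, 0, 0, 0.2], [0.0013, -0.0019, 0.112, 0, 0, 0, 0.2], [0.0013, -0.0019, 0.112, 0, 0, 0, 0.2]], "clamp_n": 25}}

```text
time: 4.28
eef_pos: [0.4199, -0.2482, 0.0078]
tcp_rot: [0.576, 0.818, -0.0, 0.002]
contact_force: [1.0, 1.0, 6.8]
opening: 0.304
finger_force: 24.6
```

```bash
python3 go.py .420 -.2467 .007 19.8
```

```text
d [0.0013 0.0006 0.0008] rot [ 0.0018  0.0026 -0.0019] |d| 0.002 F [1.  1.  6.8] t 4.275 q [-0.74  0.19  2.16  0.    0.79 -1.09]
```

Converted, -0.143 m / 0.75 = -0.1907, -0.13 m / 0.75 = -0.1733.

{"name": "step_hand", "arguments": {"motion": [[0, 0, -0.04, 0, 0, 0, 0.2], [0, 0, -0.1067, 0, 0, 0, 0.2], [0, 0, -0.1733, 0, 0, 0, 0.2], [0, 0, -0.1907, 0, 0, 0, 0.2], [0, 0, -0.1907, 0, 0, 0, 0.2], [0, 0, -0.1907, 0, 0, 0, 0.2]]}}

```text
time: 5.03
eef_pos: [0.4175, -0.2463, 0.1471]
tcp_rot: [0.576, 0.818, 0.0, -0.002]
contact_force: [-0.1, -0.7, -0.9]
opening: 0.305
finger_force: 24.8
```

Run:
```python
from m import *
c=cam("wrist");pickle.dump(c,open('w2.pkl','wb'));s_=probe_bus.get_state();print(c["xyz"],s_["eef_pos"],s_["opening"],s_["finger_force"])
st=probe_bus.get_state();C=R.from_quat(st["tcp_rot"])
for z in (-.012,-.0095,-.005): print(z,proj(c,st["eef_pos"]+C.apply([0,0,z]))*1)
h=cv2.cvtColor(c["pixels"],cv2.COLOR_RGB2HSV).astype(int)
n,l,st_,ce=cv2.connectedComponentsWithStats(red(h).astype(np.uint8));print([(st_[i],ce[i].round(1)) for i in range(1,n) if st_[i][4]>80])
cv2.imwrite('pics/w2.png',cv2.convertScaleAbs(c["pixels"][:,:,::-1],alpha=1.5))
```

```bash
python3 go.py .6606 -.0516 .14 12.8
```

```text
[ 0.39184554 -0.17101523  0.28861116] [ 0.41745134 -0.24625071  0.14691698] 0.3022285403328455 24.761027991771698
-0.012 [[255.06457812 258.53599344]]
-0.0095 [[255.09433819 256.07812171]]
-0.005 [[255.14561356 251.84364805]]
[(array([206, 133,  26,  26, 535], dtype=int32), array([218.5, 145.6])), (array([ 234,  230,   47,   46, 1695], dtype=int32), array([257.4, 252.7]))]
d [0.1012 0.2946 0.0067] rot [-0.0024 -0.0038  0.1205] |d| 0.312 F [-1.4  0.4 -0.3] t 5.075 q [-0.74 -0.05  2.11 -0.    1.09 -1.09]
```

View pics/w2.png

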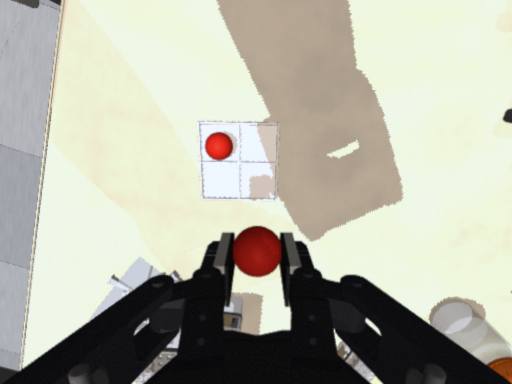

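The wrist view shows ball A held at (257,253) and ball B in its pocket at (218,146). I'll carry ball A to the right-hand seat.

Converted, 0.2947 m / 0.75 = 0.3929, 0.22 m / 0.75 = 0.2933, 0.12 rad / 3.1416 = 0.0382.

{"name": "step_hand", "arguments": {"motion": [[0.0267, 0.0733, 0.008, 0, 0, 0.0382, 0.2], [0.0533, 0.1467, 0.008, 0, 0, 0.0382, 0.2], [0.08, 0.22, 0.008, 0, 0, 0.0382, 0.2], [0.1067, 0.2933, 0.008, 0, 0, 0.0382, 0.2], [0.1267, 0.3667, 0.008, 0, 0, 0.0382, 0.2], [0.1329, 0.3929, 0.008, -0.0006, -0.001, 0.0382, 0.2], [0.1329, 0.3929, 0.008, -0.0006, -0.001, 0.0382, 0.2], [0.1329, 0.3929, 0.008, -0.0006, -0.001, 0.0382, 0.2]]}}

```text
time: 6.08
eef_pos: [0.6611, -0.0544, 0.1416]
tcp_rot: [0.624, 0.782, -0.001, 0.0]
contact_force: [0.7, 0.4, -0.5]
opening: 0.306
finger_force: 24.8
```

```bash
python3 go.py .661 -.053 .062 12.8
```

```text
d [0.0015 0.0003 0.0796] rot [-0.0009  0.0017  0.0002] |d| 0.08 F [ 0.7  0.4 -0.5] t 6.075 q [-0.23  0.34  1.68 -0.    1.12 -0.46]
```

Converted, 0.0795 m / 0.75 = 0.106, 0.078 m / 0.75 = 0.104.

{"name": "step_hand", "arguments": {"motion": [[0.002, 0, 0.0533, 0, 0, 0, 0.2], [0.002, 0, 0.0933, 0, 0, 0, 0.2], [0.002, 0, 0.104, 0, 0, 0, 0.2], [0.002, 0, 0.106, 0, 0, 0, 0.2], [0.002, 0, 0.106, 0, 0, 0, 0.2], [0.002, 0, 0.106, 0, 0, 0, 0.2]]}}

```text
time: 6.82
eef_pos: [0.6633, -0.053, 0.0655]
tcp_rot: [0.624, 0.782, 0.001, 0.003]
contact_force: [0.3, 0.2, -0.1]
opening: 0.307
finger_force: 24.9
```

```bash
python3 go.py .661 -.053 .062 12.8
```

```text
d [ 0.0006 -0.0022  0.0035] rot [0.0047 0.0041 0.0005] |d| 0.004 F [ 0.3  0.2 -0.1] t 6.825 q [-0.23  0.43  1.71 -0.    0.99 -0.45]
```

Converted, -0.001 m / 0.75 = -0.0013.

{"name": "step_hand", "arguments": {"motion": [[0, -0.0013, 0, 0, 0, 0, 0.2], [0, -0.0013, 0.0013, 0, 0, 0, 0.2]]}}

```text
time: 7.08
eef_pos: [0.6616, -0.0529, 0.0633]
tcp_rot: [0.624, 0.782, 0.0, 0.002]
contact_force: [-0.4, -1.1, -0.6]
opening: 0.308
finger_force: 24.9
```

```bash
python3 go.py .661 -.053 .062 12.8
```

```text
d [ 0.0001 -0.0006  0.0013] rot [0.0028 0.0032 0.0007] |d| 0.001 F [-0.4 -1.1 -0.6] t 7.075 q [-0.23  0.43  1.71 -0.    0.99 -0.45]
```

Converted, 0.001 m / 0.75 = 0.0013.

{"name": "step_hand", "arguments": {"motion": [[0, 0, 0.0013, 0, 0, 0, 0.2], [0, 0, 0.0013, 0, 0, 0, 0.2], [0, 0, 0.0013, 0, 0, 0, 0.2]]}}

```text
time: 7.45
eef_pos: [0.6614, -0.0529, 0.0622]
tcp_rot: [0.624, 0.782, -0.0, 0.002]
contact_force: [-1.1, -0.1, 3.1]
opening: 0.303
finger_force: 25.5
```

```bash
python3 go.py .661 -.053 .0606 12.8
```

```text
d [ 0.     -0.0004  0.0016] rot [0.0021 0.0029 0.0007] |d| 0.002 F [-1.1 -0.1  3.1] t 7.45 q [-0.23  0.44  1.71 -0.    0.99 -0.45]
```

Light contact of 3 N, so the ball is in the cone. I'll release slowly, lift, and check on the way to ball B.

Converted, -0.12 m / 0.75 = -0.16, -0.07 m / 0.75 = -0.0933.

{"name": "step_hand", "arguments": {"motion": [[0, 0, 0, 0, 0, 0, 0.36], [0, 0, 0, 0, 0, 0, 0.42], [0, 0, 0, 0, 0, 0, 0.55], [0, 0, -0.0267, 0, 0, 0, 0.65], [0, 0, -0.0933, 0, 0, 0, 0.65], [0, 0, -0.16, 0, 0, 0, 0.65], [0, 0, -0.16, 0, 0, 0, 0.65]]}}

```text
time: 8.32
eef_pos: [0.6648, -0.0534, 0.1906]
tcp_rot: [0.624, 0.782, 0.003, 0.008]
contact_force: [0.1, 0.1, -0.3]
opening: 0.653
finger_force: 0.0
```

Run:
```python
from m import *
for n in("top","scene"):
    c=cam(n);pickle.dump(c,open(n+'2.pkl','wb'))
    h=cv2.cvtColor(c["pixels"],cv2.COLOR_RGB2HSV).astype(int);k,l,st,ce=cv2.connectedComponentsWithStats(red(h).astype(np.uint8))
    for i in range(1,k):
        if st[i][4]>25: print(n,st[i],ce[i].round(1),at(c,*ce[i],.0693).round(4),at(c,*ce[i],.0165).round(4))
```

```bash
python3 go.py .3684 -.2223 .09 19.8
```

```text
top [332 248  11  10  77] [336.8 252.7] [ 0.3716 -0.2109  0.0693] [ 0.3691 -0.2217  0.0165]
top [ 85 252  15  12  77] [ 91.8 257.3] [0.3493 0.3922 0.0693] [0.3455 0.4164 0.0165]
top [447 266  14  20  66] [450.8 277.3] [ 0.3108 -0.4953  0.0693] [ 0.3049 -0.5225  0.0165]
scene [362 143  15  14 164] [369.1 149.3] [ 0.9059 -0.0576  0.0693] [ 0.9722 -0.0114  0.0165]
scene [107 154  13   6  42] [112.9 156.4] [0.3235 0.3456 0.0693] [0.3487 0.4203 0.0165]
scene [339 162   7   6  38] [341.9 164.6] [ 0.7913 -0.0613  0.0693] [ 0.8495 -0.0153  0.0165]
scene [300 177   9   9  68] [304.2 181. ] [ 0.6624 -0.0515  0.0693] [ 0.7115 -0.0049  0.0165]
scene [250 287  12  12 115] [255.7 292.5] [ 0.342  -0.2547  0.0693] [ 0.3686 -0.2224  0.0165]
d [-0.0998 -0.324   0.0928] rot [ 0.0047  0.0045 -0.1215] |d| 0.351 F [-0.2  0.6 -0.8] t 8.425 q [-0.23  0.3   1.65 -0.    1.19 -0.45]
```

Ball A is seated: the scene camera puts it at (0.662,-0.052), on that seat. Now ball B.

Converted, -0.324 m / 0.75 = -0.432, -0.322 m / 0.75 = -0.4293, -0.1215 rad / 3.1416 = -0.0387.

{"name": "step_hand", "arguments": {"motion": [[-0.0227, -0.0733, 0.0067, 0, 0, -0.0382, 0.65], [-0.0453, -0.1467, 0.02, 0, 0, -0.0382, 0.65], [-0.0667, -0.22, 0.04, 0, 0, -0.0382, 0.65], [-0.0893, -0.2933, 0.0667, 0, 0, -0.0382, 0.65], [-0.112, -0.3667, 0.0933, 0, 0, -0.0382, 0.65], [-0.1333, -0.4293, 0.1227, 0, 0, -0.0382, 0.65], [-0.1333, -0.432, 0.1227, 0.0006, 0.0006, -0.0387, 0.65], [-0.1333, -0.432, 0.1227, 0.0006, 0.0006, -0.0387, 0.65], [-0.1333, -0.432, 0.1227, 0.0006, 0.0006, -0.0387, 0.65]]}}

```text
time: 9.55
eef_pos: [0.3687, -0.2222, 0.0899]
tcp_rot: [0.574, 0.819, -0.0, 0.001]
contact_force: [0.2, 0.4, -0.3]
opening: 0.65
finger_force: 0.0
```

```bash
python3 go.py .3684 -.2223 .0075 19.8
```

```text
d [ 0.0001 -0.0004  0.0824] rot [0.0006 0.0018 0.0014] |d| 0.082 F [ 0.2  0.4 -0.3] t 9.55 q [-0.78 -0.09  2.27 -0.    0.96 -1.13]
```

Converted, 0.082 m / 0.75 = 0.1093, 0.075 m / 0.75 = 0.1.

{"name": "step_hand", "arguments": {"motion": [[0, 0, 0.0533, 0, 0, 0, 0.65], [0, 0, 0.1, 0, 0, 0, 0.65], [0, 0, 0.1093, 0, 0, 0, 0.65], [0, 0, 0.1093, 0, 0, 0, 0.65], [0, 0, 0.1093, 0, 0, 0, 0.2], [0, 0, 0.1093, 0, 0, 0, 0.2], [0, 0, 0.1093, 0, 0, 0, 0.2], [0, 0, 0.1093, 0, 0, 0, 0.2]], "clamp_n": 25}}

```text
time: 10.55
eef_pos: [0.3688, -0.2234, 0.0088]
tcp_rot: [0.575, 0.818, -0.0, 0.002]
contact_force: [0.3, 1.2, 5.6]
opening: 0.305
finger_force: 24.6
```

```bash
python3 go.py .3684 -.2223 .0075 19.8
```

```text
d [0.0012 0.     0.0013] rot [ 0.0016  0.0037 -0.0004] |d| 0.002 F [0.3 1.2 5.6] t 10.55 q [-0.78  0.07  2.29 -0.    0.77 -1.13]
```

Converted, -0.133 m / 0.75 = -0.1773, -0.13 m / 0.75 = -0.1733.

{"name": "step_hand", "arguments": {"motion": [[0, 0, -0.04, 0, 0, 0, 0.2], [0, 0, -0.1067, 0, 0, 0, 0.2], [0, 0, -0.1733, 0, 0, 0, 0.2], [0, 0, -0.1773, 0, 0, 0, 0.2], [0, 0, -0.1773, 0, 0, 0, 0.2]]}}

```text
time: 11.18
eef_pos: [0.3672, -0.2221, 0.14]
tcp_rot: [0.575, 0.818, -0.0, 0.0]
contact_force: [-0.1, 0.4, -0.8]
opening: 0.305
finger_force: 24.8
```

```bash
python3 go.py .6466 .0095 .14 12.8
```

Run:
```python
from m import *
c=cam("wrist");h=cv2.cvtColor(c["pixels"],cv2.COLOR_RGB2HSV).astype(int)
n,l,s_,ce=cv2.connectedComponentsWithStats(red(h).astype(np.uint8));print([(s_[i],ce[i].round(1)) for i in range(1,n) if s_[i][4]>300])
```

```text
d [ 1.233e-01  3.413e-01 -2.000e-04] rot [-0.0003  0.0008  0.122 ] |d| 0.363 F [-0.1  0.4 -0.8] t 11.175 q [-0.78 -0.18  2.24 -0.    1.08 -1.13]
[(array([ 234,  230,   47,   45, 1643], dtype=int32), array([257.4, 252.4]))]
```

Converted, 0.3413 m / 0.75 = 0.4551, 0.33 m / 0.75 = 0.44, 0.122 rad / 3.1416 = 0.0388.

{"name": "step_hand", "arguments": {"motion": [[0.0253, 0.0733, 0, 0, 0, 0.0382, 0.2], [0.0507, 0.1467, 0, 0, 0, 0.0382, 0.2], [0.076, 0.22, 0, 0, 0, 0.0382, 0.2], [0.1013, 0.2933, 0, 0, 0, 0.0382, 0.2], [0.1307, 0.3667, 0, 0, 0, 0.0382, 0.2], [0.16, 0.44, 0, 0, 0, 0.0388, 0.2], [0.1644, 0.4551, 0, 0, 0, 0.0388, 0.2], [0.1644, 0.4551, 0, 0, 0, 0.0388, 0.2], [0.1644, 0.4551, 0, 0, 0, 0.0388, 0.2]]}}

```text
time: 12.35
eef_pos: [0.6455, 0.0084, 0.1389]
tcp_rot: [0.624, 0.781, -0.001, -0.001]
contact_force: [-1.0, 0.7, -0.5]
opening: 0.306
finger_force: 24.8
```

```bash
python3 go.py .6466 .0095 .063 12.8
```

```text
d [0.0009 0.0015 0.0759] rot [-0.0027  0.0004 -0.001 ] |d| 0.076 F [-1.   0.7 -0.5] t 12.35 q [-0.14  0.31  1.72 -0.    1.11 -0.37]
```

Converted, 0.076 m / 0.75 = 0.1013, 0.0755 m / 0.75 = 0.1007.

{"name": "step_hand", "arguments": {"motion": [[0.0013, 0.0013, 0.0533, 0, 0, 0, 0.2], [0.0013, 0.0013, 0.088, 0, 0, 0, 0.2], [0.0013, 0.0013, 0.0987, 0, 0, 0, 0.2], [0.0013, 0.0013, 0.1, 0, 0, 0, 0.2], [0.0013, 0.0013, 0.1007, 0, 0, 0, 0.2], [0.0013, 0.0013, 0.1013, 0, 0, 0, 0.2], [0.0013, 0.0013, 0.1013, 0, 0, 0, 0.2], [0.0013, 0.0013, 0.1013, 0, 0, 0, 0.2]]}}

```text
time: 13.35
eef_pos: [0.6479, 0.0105, 0.0646]
tcp_rot: [0.624, 0.782, -0.0, 0.001]
contact_force: [0.2, 0.3, -0.2]
opening: 0.302
finger_force: 24.8
```

```bash
python3 go.py .6466 .0095 .0622 12.8
```

```text
d [-0.0007 -0.0015  0.0024] rot [0.0006 0.0012 0.0002] |d| 0.003 F [ 0.2  0.3 -0.2] t 13.35 q [-0.14  0.4   1.75 -0.    0.98 -0.36]
```

Converted, 0.0035 m / 0.75 = 0.0047, 0.0025 m / 0.75 = 0.0033.

{"name": "step_hand", "arguments": {"motion": [[-0.0007, -0.0013, 0.0013, 0, 0, 0, 0.2], [-0.0007, -0.0013, 0.0033, 0, 0, 0, 0.2], [-0.0007, -0.0013, 0.0047, 0, 0, 0, 0.2], [-0.0007, -0.0013, 0.0047, 0, 0, 0, 0.2]]}}

```text
time: 13.85
eef_pos: [0.647, 0.0095, 0.0627]
tcp_rot: [0.624, 0.782, -0.001, 0.0]
contact_force: [-4.5, -0.2, 8.0]
opening: 0.305
finger_force: 25.5
```

```bash
python3 go.py .6466 .0095 .0622 12.8
```

```text
d [ 0.     -0.0004  0.0005] rot [-0.0009  0.0013  0.0006] |d| 0.001 F [-4.5 -0.2  8. ] t 13.85 q [-0.14  0.41  1.75 -0.    0.98 -0.36]
```

Converted, -0.14 m / 0.75 = -0.1867, -0.12 m / 0.75 = -0.16.

{"name": "step_hand", "arguments": {"motion": [[0, 0, 0, 0, 0, 0, 0.36], [0, 0, 0, 0, 0, 0, 0.42], [0, 0, 0, 0, 0, 0, 0.55], [0, 0, -0.0267, 0, 0, 0, 0.65], [0, 0, -0.0933, 0, 0, 0, 0.65], [0, 0, -0.16, 0, 0, 0, 1], [-0.0533, -0.04, -0.1867, 0, 0, 0, 1], [-0.1067, -0.08, -0.1867, 0, 0, 0, 1], [-0.1067, -0.08, -0.1867, 0, 0, 0, 1], [-0.1067, -0.08, -0.1867, 0, 0, 0, 1]]}}

```text
time: 15.1
eef_pos: [0.6063, -0.0813, 0.2018]
tcp_rot: [0.624, 0.781, 0.0, 0.001]
contact_force: [0.6, 1.1, -1.5]
opening: 1.004
finger_force: 0.0
```

Run:
```python
from m import *
for n in("top","scene","wrist"):
    c=cam(n);pickle.dump(c,open(n+'3.pkl','wb'))
    h=cv2.cvtColor(c["pixels"],cv2.COLOR_RGB2HSV).astype(int);k,l,st,ce=cv2.connectedComponentsWithStats(red(h).astype(np.uint8))
    for i in range(1,k):
        p=at(c,*ce[i],.0693)
        if st[i][4]>25 and abs(p[0]-.65)<.03 and abs(p[1]+.02)<.1: print(n,st[i],ce[i].round(1),p.round(4))
st=probe_bus.get_state();print(st["eef_pos"])
C=c["pixels"][:,:,::-1]
# projected axis of nipple for crop centre
m=lambda x,y,z:np.array([.6393+.975*x-.221*y,.0422+.221*x+.975*y,z])
u=proj(c,m(-.055,0,.065))[0].astype(int);print(u)
im=C[max(u[1]-50,0):u[1]+50,u[0]-60:u[0]+60];cv2.imwrite('pics/nip.png',cv2.convertScaleAbs(cv2.resize(im,None,fx=6,fy=6,interpolation=cv2.INTER_NEAREST),alpha=1.3));print(max(u[1]-50,0),u[0]-60)
```

```text
scene [280 168   9   8  62] [283.9 171.5] [0.6475 0.0106 0.0693]
scene [300 177   9   9  68] [304.2 181.1] [ 0.6619 -0.0517  0.0693]
wrist [306  88  27  29 602] [318.9 101.9] [0.6466 0.0119 0.0693]
wrist [302 156  26  25 503] [314.3 168.2] [ 0.6608 -0.0509  0.0693]
[ 0.60636201 -0.08042358  0.20085994]
[260  66]
16 200
```

View pics/nip.png

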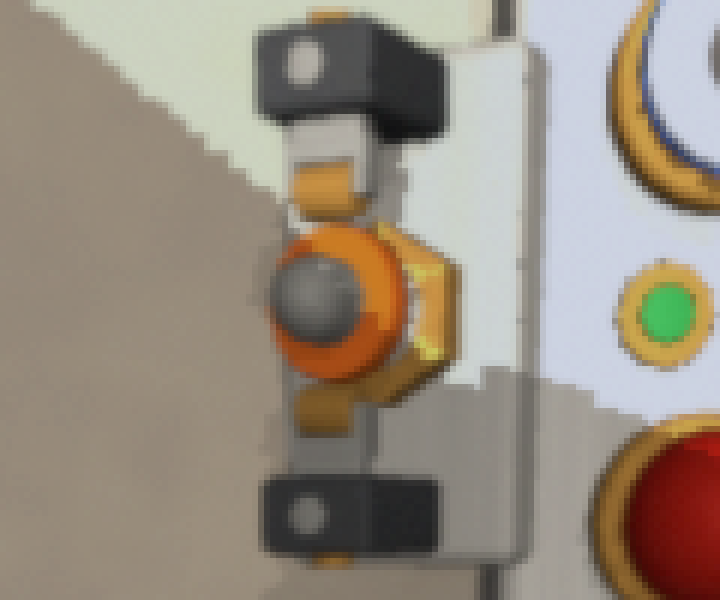

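Both balls are seated: the wrist camera gives (0.6466,0.0119) and (0.6608,-0.0509). The crop shows the nipple tip at about (315,298), the collar centre at (338,300), and the roller posts at (305,62) and (307,515). Next I'll work out the nipple base and the gauge position.

Run:
```python
from m import *
W1=pickle.load(open('w1.pkl','rb'));W3=pickle.load(open('wrist3.pkl','rb'));T=pickle.load(open('top.pkl','rb'))
xm=np.array([.975,.221]);ym=np.array([-.221,.975]);O=np.array([.6393,.0422])
def rep(n,c,uv,s_):
    z=.05+s_*np.cos(.5);p=at(c,*uv,z)[:2]-O;print(n,'base x_m %.4f y_m %.4f'%(p@xm+s_*np.sin(.5),p@ym))
rep('W3 tip',W3,(252.0,65.2),.0278);rep('W3 col',W3,(255.8,65.5),.0215)
rep('W1 tip',W1,(276.0,155.2),.0278);rep('W1 col',W1,(278.9,155.1),.0215)
rep('T tip',T,(239,167),.0278)
for n,c,a,b in(('W3',W3,(307,62),(309,515)),):
    f=lambda p:(200+p[0]/6-.5,16+p[1]/6-.5);
    for p in(a,b): q=at(c,*f(p),.05+.028*np.cos(.5))[:2]-O;print('post',q@xm+.028*np.sin(.5),q@ym)
g=blob(W3,proj(W3,[[.6336,.0406,.052]])[0],grn,6);q=at(W3,*g[0],.052);print('green',q,(q[:2]-O)@xm,(q[:2]-O)@ym)
# gauge: yellow button & blue top from top cam, stand corners
S=pickle.load(open('scene3.pkl','rb'));T3=pickle.load(open('top3.pkl','rb'))
a=T3["pixels"][205:260,130:185,::-1];b=S["pixels"][140:200,135:190,::-1]
im=np.zeros((440,800,3),np.uint8);im[:440,:400]=cv2.resize(a,(400,440)[:1]+(400,))[:,:] if 0 else cv2.copyMakeBorder(cv2.resize(a,(400,400),interpolation=cv2.INTER_NEAREST),0,40,0,0,cv2.BORDER_CONSTANT)
im[:436,400:]=cv2.resize(b,(400,436),interpolation=cv2.INTER_NEAREST)
cv2.imwrite('pics/gauge.png',cv2.convertScaleAbs(im,alpha=1.8))
```

```bash
python3 go.py .5 .2 .26 20
```

```text
W3 tip base x_m -0.0496 y_m 0.0000
W3 col base x_m -0.0492 y_m 0.0004
W1 tip base x_m -0.0501 y_m 0.0012
W1 col base x_m -0.0491 y_m 0.0003
T tip base x_m -0.0495 y_m 0.0002
post -0.05057598365008373 0.03115916980954789
post -0.050538458889226825 -0.03084291951005598
green [0.63337107 0.04142866 0.052     ] -0.005951172020148739 0.0005582415848000927
d [ 0.297  -0.0411 -0.0594] rot [ 0.      0.0007 -0.1242] |d| 0.306 F [-0.  -0.2  0.6] t 15.25 q [-0.3   0.17  1.77 -0.    1.2  -0.52]
```

View pics/gauge.png

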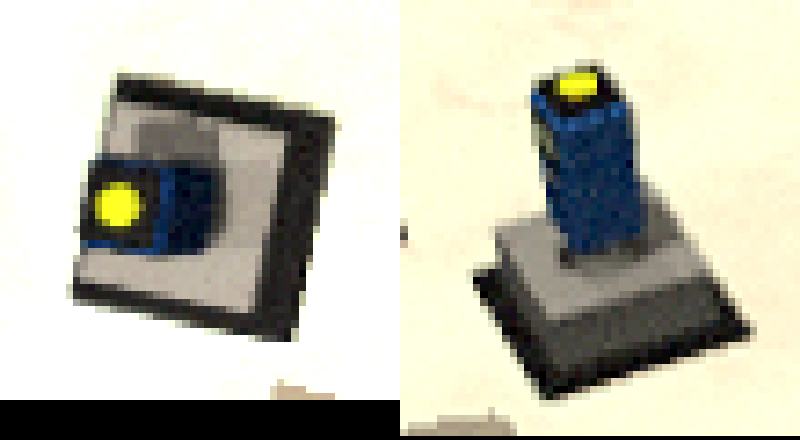

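View gauge.

The nipple base fits consistently at x_m = -49.5 mm, y_m ≈ 0. The gauge crop shows the button at (118,205) left and (577,82) right. The top camera can't resolve the body's yaw, so I'll take a closer wrist view.

Units first: shifts go in shares of 75 cm and turns go in shares of pi rad. So 0.29 m / 0.75 = 0.3867, 0.24 m / 0.75 = 0.32, -0.124 rad / 3.1416 = -0.0395.

{"name": "step_hand", "arguments": {"motion": [[0.08, -0.0107, -0.04, 0, 0, -0.0382, 1], [0.16, -0.0213, -0.0733, 0, 0, -0.0395, 1], [0.24, -0.032, -0.08, 0, 0, -0.0395, 1], [0.32, -0.0427, -0.08, 0, 0, -0.0395, 1], [0.3867, -0.0547, -0.08, 0, 0, -0.0395, 1], [0.3867, -0.0547, -0.08, 0, 0, -0.0395, 1], [0.3867, -0.0547, -0.08, 0, 0, -0.0395, 1], [0.3867, -0.0547, -0.08, 0, 0, -0.0395, 1]]}}

```text
time: 16.25
eef_pos: [0.5023, 0.1915, 0.2604]
tcp_rot: [0.575, 0.818, -0.001, 0.0]
contact_force: [0.2, -0.7, -0.4]
opening: 1.002
finger_force: 0.0
```

Run:
```python
from m import *
c=cam("wrist");pickle.dump(c,open('w4.pkl','wb'));print(c["xyz"],probe_bus.get_state()["eef_pos"])
u=proj(c,[.413,.245,.09])[0].astype(int);print(u,blob(c,proj(c,[.413,.245,.104])[0],yel,14))
y0=max(u[1]-60,0);x0=max(u[0]-70,0);print(x0,y0)
cv2.imwrite('pics/g4.png',cv2.convertScaleAbs(cv2.resize(c["pixels"][y0:y0+120,x0:x0+140,::-1],None,fx=5,fy=5,interpolation=cv2.INTER_NEAREST),alpha=1.5))
```

```text
[0.47606486 0.26721491 0.40154684] [0.50235226 0.19126079 0.26036677]
[195 102] (array([194.77777778, 101.55555556]), 9, (np.int64(189), np.int64(198), np.int64(95), np.int64(108)))
125 42
```

View pics/g4.png

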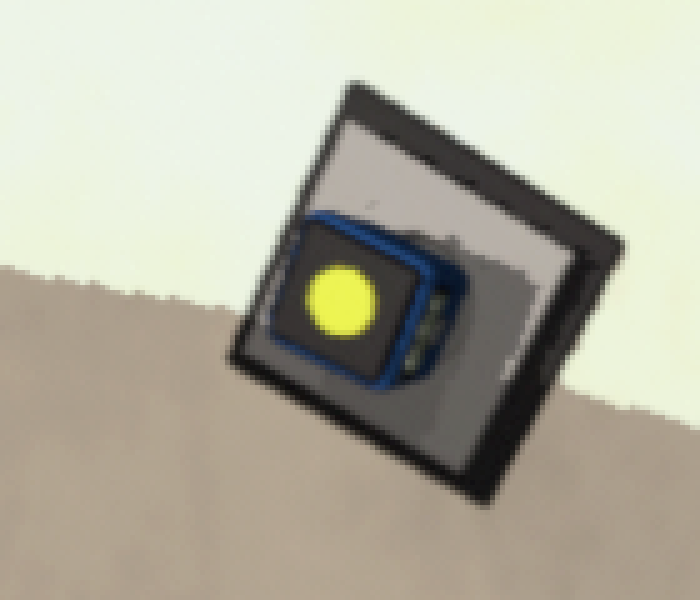

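The view shows the button at (342,300), cap edges (320,212)→(438,262) and (272,340)→(385,390), and foot corners (352,82), (625,243), (490,503) and (230,360).

Run:
```python
from m import *
c=pickle.load(open('w4.pkl','rb'));T=pickle.load(open('top3.pkl','rb'));S=pickle.load(open('scene3.pkl','rb'))
f=lambda p:(125+p[0]/5-.5,42+p[1]/5-.5)
P=[at(c,*f(p),.006)[:2] for p in((352,82),(625,243),(490,503),(230,360))];print('foot c',np.mean(P,0).round(4),[np.linalg.norm(P[i]-P[i-1]).round(4) for i in range(4)],[np.degrees(np.arctan2(*(P[i]-P[i-1])[::-1])).round(1) for i in range(4)])
for a,b in(((320,212),(438,262)),((272,340),(385,390)),((310,220),(270,335)),((436,270),(387,388))):
    d=at(c,*f(b),.1)-at(c,*f(a),.1);print('edge deg',np.degrees(np.arctan2(d[1],d[0])).round(1),np.linalg.norm(d).round(4))
w=f((342,300));t=blob(T,(145.7,232.9),yel,5)[0];s_=blob(S,(159,151),yel,5)[0]
cs=[(c,w),(T,t),(S,s_)]
A=np.zeros((3,3));b=np.zeros(3)
for k,uv in cs:
    o,r=ray(k,*uv);r/=np.linalg.norm(r);M=np.eye(3)-np.outer(r,r);A+=M;b+=M@o;print(at(k,*uv,.104).round(4),at(k,*uv,.110).round(4))
print('button',np.linalg.solve(A,b).round(4))
```

```bash
python3 go.py .409 .243 .19 30; python3 go.py .409 .243 .19 -60
```

```text
foot c [0.4139 0.246 ] [np.float64(0.0805), np.float64(0.0819), np.float64(0.0805), np.float64(0.0814)] [np.float64(81.0), np.float64(-9.3), np.float64(-99.4), np.float64(170.7)]
edge deg -2.4 0.0258
edge deg -4.0 0.0255
edge deg -94.4 0.0249
edge deg -96.2 0.0265
[0.4131 0.2458 0.104 ] [0.4144 0.2463 0.11  ]
[0.4136 0.2454 0.104 ] [0.4136 0.2435 0.11  ]
[0.4138 0.2445 0.104 ] [0.4101 0.2365 0.11  ]
button [0.4136 0.2455 0.1036]
d [ 0.0804 -0.0703  0.0703] rot [-0.0005  0.0011 -0.1779] |d| 0.128 F [ 0.5 -0.2 -0.3] t 16.3 q [ 0.18 -0.04  1.88 -0.    1.3  -0.17]
d [ 0.0804 -0.0703  0.0703] rot [5.0000e-04 1.2000e-03 1.3929e+00] |d| 0.128 F [ 0.5 -0.2 -0.3] t 16.3 q [ 0.18 -0.04  1.88 -0.    1.3  -0.17]
```

The gauge axis is at (0.4136,0.2455) with its top at 0.1036, so the mouth is at about 8 mm as expected. Body yaw is about -4.3°.

```bash
python3 go.py .4136 .2455 .13 -4.3
```

```text
d [ 0.0813 -0.0651  0.1303] rot [-2.000e-04  1.200e-03  4.208e-01] |d| 0.167 F [ 0.5 -0.2 -0.3] t 16.3 q [ 0.18 -0.04  1.88 -0.    1.3  -0.17]
```

Converted, 0.13 m / 0.75 = 0.1733, 0.09 m / 0.75 = 0.12, 0.42 rad / 3.1416 = 0.1337.

{"name": "step_hand", "arguments": {"motion": [[0.0533, -0.04, 0.0267, 0, 0, 0.0573, 1], [0.1067, -0.0867, 0.0667, 0, 0, 0.1146, 1], [0.1084, -0.0868, 0.12, 0, 0, 0.1337, 1], [0.1084, -0.0868, 0.1733, 0, 0, 0.1337, 0.9], [0.1084, -0.0868, 0.1733, 0, 0, 0.1337, 0.8], [0.1084, -0.0868, 0.1733, 0, 0, 0.1337, 0.75], [0.1084, -0.0868, 0.1733, 0, 0, 0.1337, 0.75], [0.1084, -0.0868, 0.1733, 0, 0, 0.1337, 0.75]]}}

```text
time: 17.3
eef_pos: [0.414, 0.2466, 0.1321]
tcp_rot: [0.732, 0.681, 0.001, 0.001]
contact_force: [-1.0, -0.1, -0.6]
opening: 0.75
finger_force: 0.0
```

```bash
python3 go.py .4136 .2455 .058 -4.3
```

```text
d [-0.0012 -0.0006  0.0741] rot [ 0.003  -0.0002  0.0022] |d| 0.074 F [-1.  -0.1 -0.6] t 17.3 q [ 0.33 -0.04  2.13 -0.    1.05  0.4 ]
```

Converted, 0.0745 m / 0.75 = 0.0993, 0.074 m / 0.75 = 0.0987.

{"name": "step_hand", "arguments": {"motion": [[-0.0013, 0, 0.0467, 0, 0, 0, 0.7], [-0.0013, 0, 0.0867, 0, 0, 0, 0.7], [-0.0013, 0, 0.0987, 0, 0, 0, 0.7], [-0.0013, 0, 0.0993, 0, 0, 0, 0.7], [-0.0013, 0, 0.0993, 0, 0, 0, 0.7], [-0.0013, 0, 0.0993, 0, 0, 0, 0.2], [-0.0013, 0, 0.0993, 0, 0, 0, 0.2], [-0.0013, 0, 0.0993, 0, 0, 0, 0.2], [-0.0013, 0, 0.0993, 0, 0, 0, 0.2], [-0.0013, 0, 0.0993, 0, 0, 0, 0.2]], "clamp_n": 90}}

```text
time: 18.55
eef_pos: [0.4135, 0.2457, 0.057]
tcp_rot: [0.732, 0.681, 0.0, 0.001]
contact_force: [-1.9, -0.4, 5.1]
opening: 0.339
finger_force: 88.2
```

```bash
python3 go.py .4136 .2455 .058 -4.3
```

```text
d [-0.0002  0.0001 -0.001 ] rot [0.0015 0.0004 0.0026] |d| 0.001 F [-1.9 -0.4  5.1] t 18.55 q [ 0.33  0.08  2.17 -0.    0.89  0.4 ]
```

Converted, -0.13 m / 0.75 = -0.1733, -0.05 m / 0.75 = -0.0667.

{"name": "step_hand", "arguments": {"motion": [[0, 0, -0.0267, 0, 0, 0, 0.2], [0, 0, -0.0667, 0, 0, 0, 0.2], [0, 0, -0.12, 0, 0, 0, 0.2], [0, 0, -0.1733, 0, 0, 0, 0.2], [0, 0, -0.1733, 0, 0, 0, 0.2], [0, 0, -0.1733, 0, 0, 0, 0.2]]}}

```text
time: 19.3
eef_pos: [0.4117, 0.2451, 0.1841]
tcp_rot: [0.732, 0.681, -0.002, -0.0]
contact_force: [-0.8, 1.0, -3.2]
opening: 0.341
finger_force: 89.4
```

Run:
```python
from go import *
from m import *
s_=probe_bus.get_state();b=np.array([.591,.0313,.05]);ax=np.array([-.4674,-.1059,.8776])
p=b+ax*.125;print(p);P,M=target(*p,12.8,.5,12.8);C=R.from_quat(s_["tcp_rot"]);print(M.apply([0,0,1]),-ax)
print('d',C.inv().apply(P-s_["eef_pos"]).round(4),(C.inv()*M).as_rotvec().round(4),s_["qpos"].round(2),s_["opening"],s_["finger_force"])
S=cam("scene");W=cam("wrist")
a=S["pixels"][80:230,90:240,::-1];w=W["pixels"][180:330,180:330,::-1]
cv2.imwrite('pics/held.png',cv2.convertScaleAbs(np.hstack([cv2.resize(a,(400,400)),cv2.resize(w,(400,400))]),alpha=1.6))
```

```text
[0.532575  0.0180625 0.1597   ]
[ 0.4675115   0.10621601 -0.87758256] [ 0.4674  0.1059 -0.8776]
d [-0.2176  0.1371  0.0245] [-0.499   0.0757 -0.2893] [ 0.33 -0.11  2.09 -0.    1.16  0.4 ] 0.3407684889286173 89.40430641174316
```

View pics/held.png

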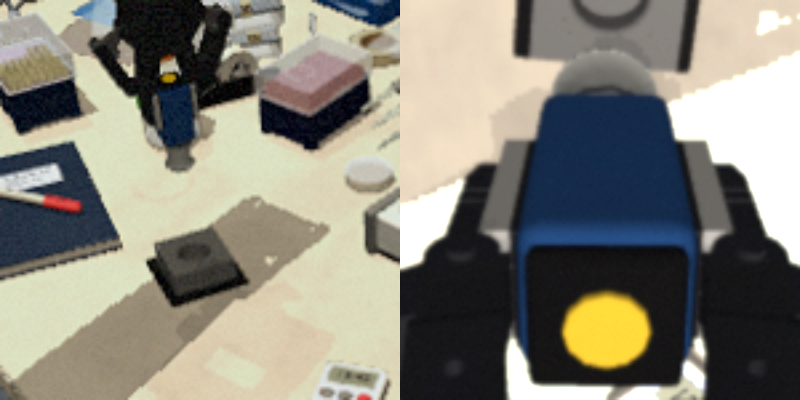

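The gauge is held upright and square, with the nose hanging free and the button centred between the pads at (605,330). I'll move to a coaxial standoff over the nipple.

Converted, -0.2176 m / 0.75 = -0.2901, -0.21 m / 0.75 = -0.28, -0.499 rad / 3.1416 = -0.1588.

{"name": "step_hand", "arguments": {"motion": [[-0.06, 0.0373, 0, -0.0318, 0.0048, -0.0191, 0.2], [-0.12, 0.0747, 0, -0.0637, 0.0095, -0.0382, 0.2], [-0.1733, 0.112, 0, -0.0955, 0.0143, -0.0573, 0.2], [-0.2333, 0.1467, 0.0067, -0.1273, 0.0191, -0.0764, 0.2], [-0.28, 0.18, 0.02, -0.156, 0.0239, -0.0907, 0.2], [-0.2901, 0.1828, 0.0327, -0.1588, 0.0241, -0.0921, 0.2], [-0.2901, 0.1828, 0.0327, -0.1588, 0.0241, -0.0921, 0.2], [-0.2901, 0.1828, 0.0327, -0.1588, 0.0241, -0.0921, 0.2], [-0.2901, 0.1828, 0.0327, -0.1588, 0.0241, -0.0921, 0.2]]}}

```text
time: 20.52
eef_pos: [0.5339, 0.0193, 0.162]
tcp_rot: [0.604, 0.757, 0.195, 0.155]
contact_force: [0.0, 0.3, -2.7]
opening: 0.34
finger_force: 89.4
```

Create press.py:
```python
from go import *
import sys
b=np.array([.591,.0313,.05]);ax=np.array([-.4674,-.1059,.8776])
st=probe_bus.get_state();C=R.from_quat(st["tcp_rot"]);P,M=target(*(b+ax*float(sys.argv[1])),12.8,.5,12.8)
q=st["eef_pos"]-b;print('s',(q@ax).round(4),'off tool',C.inv().apply(q-ax*(q@ax)).round(4),'d',C.inv().apply(P-st["eef_pos"]).round(4),'rot',(C.inv()*M).as_rotvec().round(4),'Ftool',C.inv().apply(st["contact_force"]).round(1),'q',st["qpos"].round(2),st["finger_force"].round(0))
```

```bash
python3 press.py .1
```

Run:
```python
from m import *
st=probe_bus.get_state();C=R.from_quat(st["tcp_rot"])
W=cam("wrist");g=blob(W,(257,304),yel,25);print('wrist btn',g[0].round(1),proj(W,st["eef_pos"]+C.apply([0,0,-.047])))
for n in("top","scene"):
    c=cam(n);pickle.dump(c,open(n+'5.pkl','wb'))
```

```text
wrist btn [256.9 303.5] [[256.4159446  304.53818731]]Traceback (most recent call last):
  File "press.py", line 5, in <module>
    q=st["eef_pos"]-b;print('s',(q@ax).round(4),'off tool',C.inv().apply(q-ax*(q@ax)).round(4),'d',C.inv().apply(P-st["eef_pos"]).round(4),'rot',(C.inv()*M).as_rotvec().round(4),'Ftool',C.inv().apply(st["contact_force"]).round(1),'q',st["qpos"].round(2),st["finger_force"].round(0))
                                                                                                                                                                                                                                                              ^^^^^^^^^^^^^^^^^^^^^^^^
AttributeError: 'float' object has no attribute 'round'
```

```bash
sed -i 's/,st\["finger_force"\].round(0)//' press.py; python3 press.py .093
```

```text
s 0.1264 off tool [ 0.0007  0.0026 -0.    ] d [-0.0007 -0.0027  0.0334] rot [ 0.0036 -0.0005  0.0011] Ftool [-0.5 -1.4  2.3] q [-0.26 -0.2   2.27  0.38  0.65 -0.74]
```

Converted, 0.036 m / 0.75 = 0.048, 0.035 m / 0.75 = 0.0467, 0.003 rad / 3.1416 = 0.001.

{"name": "step_hand", "arguments": {"motion": [[-0.0013, -0.0033, 0.016, 0.001, 0, 0.0003, 0.2], [-0.0013, -0.0033, 0.032, 0.001, 0, 0.0003, 0.2], [-0.0013, -0.0033, 0.044, 0.001, 0, 0.0003, 0.2], [-0.0013, -0.0033, 0.0467, 0.001, 0, 0.0003, 0.2], [-0.0013, -0.0033, 0.048, 0.001, 0, 0.0003, 0.2], [-0.0013, -0.0033, 0.048, 0.001, 0, 0.0003, 0.2]]}}

```text
time: 21.42
eef_pos: [0.549, 0.0209, 0.1292]
tcp_rot: [0.605, 0.757, 0.194, 0.154]
contact_force: [0.7, 0.2, -2.0]
opening: 0.339
finger_force: 89.4
```

```bash
python3 press.py .088
```

```text
s 0.0903 off tool [-0.0009  0.     -0.    ] d [ 0.0009 -0.      0.0023] rot [ 0.0004 -0.0001 -0.0011] Ftool [ 0.1 -0.3  2.1] q [-0.25 -0.1   2.26  0.41  0.57 -0.77]
```

Converted, 0.012 m / 0.75 = 0.016, 0.009 m / 0.75 = 0.012, -0.001 rad / 3.1416 = -0.0003.

{"name": "step_hand", "arguments": {"motion": [[0.0012, 0, 0.004, 0, 0, -0.0003, 0.2], [0.0012, 0, 0.008, 0, 0, -0.0003, 0.2], [0.0012, 0, 0.012, 0, 0, -0.0003, 0.2], [0.0012, 0, 0.016, 0, 0, -0.0003, 0.2], [0.0012, 0, 0.016, 0, 0, -0.0003, 0.2]]}}

```text
time: 22.05
eef_pos: [0.5541, 0.0231, 0.118]
tcp_rot: [0.605, 0.757, 0.193, 0.154]
contact_force: [-0.4, -0.2, -1.6]
opening: 0.341
finger_force: 89.4
```

```bash
python3 press.py .074
```

```text
s 0.0778 off tool [ 0.0002 -0.0005 -0.    ] d [-0.0002  0.0005  0.0038] rot [-0.0007 -0.0006 -0.0003] Ftool [-0.1 -1.1  1.2] q [-0.24 -0.07  2.25  0.43  0.55 -0.78]
```

The mouth is over the tip with no side force. Continuing down to the collar.

Converted, 0.008 m / 0.75 = 0.0107, 0.007 m / 0.75 = 0.0093.

{"name": "step_hand", "arguments": {"motion": [[0, 0.0007, 0.004, 0, 0, 0, 0.2], [0, 0.0007, 0.0067, 0, 0, 0, 0.2], [0, 0.0007, 0.0093, 0, 0, 0, 0.2], [0, 0.0007, 0.0107, 0, 0, 0, 0.2], [0, 0.0007, 0.0107, 0, 0, 0, 0.2]], "clamp_n": 110}}

```text
time: 22.68
eef_pos: [0.5582, 0.0241, 0.1124]
tcp_rot: [0.604, 0.758, 0.193, 0.154]
contact_force: [-9.6, -2.5, 7.5]
opening: 0.334
finger_force: 110.0
```

```bash
python3 press.py .070
```

```text
s 0.0709 off tool [ 0.0002  0.0004 -0.    ] d [-0.0002 -0.0004  0.0009] rot [-0.0009 -0.0013  0.001 ] Ftool [ -0.2  -5.2 -11.3] q [-0.24 -0.05  2.25  0.43  0.53 -0.79]
```

Converted, 0.004 m / 0.75 = 0.0053, -0.0008 m / 0.75 = -0.0011.

{"name": "step_hand", "arguments": {"motion": [[0, -0.0011, 0.0027, 0, 0, 0, 0.2], [0, -0.0011, 0.004, 0, 0, 0, 0.2], [0, -0.0011, 0.0053, 0, 0, 0, 0.2], [0, -0.0011, 0.0053, 0, 0, 0, 0.2]]}}

```text
time: 23.18
eef_pos: [0.5599, 0.0245, 0.109]
tcp_rot: [0.604, 0.757, 0.194, 0.154]
contact_force: [-6.9, -0.4, 6.2]
opening: 0.34
finger_force: 109.8
```

```bash
python3 press.py .066
```

```text
s 0.067 off tool [ 0.0002  0.0003 -0.    ] d [-0.0002 -0.0003  0.001 ] rot [ 0.0007 -0.001   0.0005] Ftool [ 1.2 -3.  -8.7] q [-0.23 -0.04  2.24  0.44  0.52 -0.8 ]
```

Converted, 0.006 m / 0.75 = 0.008, 0.004 m / 0.75 = 0.0053.

{"name": "step_hand", "arguments": {"motion": [[0, -0.0007, 0.0027, 0, 0, 0, 0.2], [0, -0.0007, 0.0053, 0, 0, 0, 0.2], [0, -0.0007, 0.008, 0, 0, 0, 0.2], [0, -0.0007, 0.008, 0, 0, 0, 0.2]]}}

```text
time: 23.68
eef_pos: [0.5625, 0.025, 0.1042]
tcp_rot: [0.604, 0.758, 0.194, 0.154]
contact_force: [-12.7, 0.3, 15.7]
opening: 0.333
finger_force: 111.1
```

```bash
python3 press.py .061
```

```text
s 0.0615 off tool [ 0.0002  0.0003 -0.    ] d [-0.0002 -0.0003  0.0006] rot [ 0.0007 -0.0013  0.0013] Ftool [  3.2  -3.3 -19.6] q [-0.23 -0.03  2.24  0.45  0.51 -0.8 ]
```

The force fell, then rose to about 20 N at s = 61.5 mm, which looks like the hard stop. I'll hold and check the force, the indicator pin and the balls.

{"name": "step_hand", "arguments": {"motion": [[0, 0, 0, 0, 0, 0, 0.2], [0, 0, 0, 0, 0, 0, 0.2], [0, 0, 0, 0, 0, 0, 0.2], [0, 0, 0, 0, 0, 0, 0.2]]}}

```text
time: 24.18
eef_pos: [0.5625, 0.025, 0.1042]
tcp_rot: [0.604, 0.758, 0.194, 0.154]
contact_force: [-12.6, -0.3, 14.9]
opening: 0.338
finger_force: 111.0
```

```bash
python3 press.py .061
```

Run:
```python
from m import *
for n in("top","scene","wrist"):
    c=cam(n);h=cv2.cvtColor(c["pixels"],cv2.COLOR_RGB2HSV).astype(int)
    for nm,f,z,a in(('red',red,.0693,15),('grn',grn,.062,3)):
        k,l,st,ce=cv2.connectedComponentsWithStats(f(h).astype(np.uint8))
        for i in range(1,k):
            p=at(c,*ce[i],z)
            if st[i][4]>=a and abs(p[0]-.65)<.03 and abs(p[1])<.08: print(n,nm,st[i],ce[i].round(1),p.round(4),at(c,*ce[i],.052).round(4) if nm=='grn' else '')
print(proj(cam("scene"),[[.6335,.0407,.052],[.6335,.0407,.062]]).round(1))
```

```text
s 0.0615 off tool [ 0.0001  0.0003 -0.    ] d [-0.0001 -0.0003  0.0006] rot [ 0.001  -0.0011  0.0011] Ftool [  2.5  -3.7 -19. ] q [-0.23 -0.03  2.24  0.45  0.51 -0.8 ]
top red [267 130  10  10  79] [271.7 134.8] [ 0.6614 -0.0516  0.0693] 
top red [242 136  10  10  80] [246.6 140.3] [0.6469 0.0109 0.0693] 
top grn [234 145   3   3   9] [235. 146.] [0.6338 0.0403 0.062 ] [0.6362 0.041  0.052 ]
scene red [280 167   9  10  67] [283.8 171.4] [0.6474 0.0109 0.0693] 
scene red [300 177   9  10  71] [304.1 181.1] [ 0.6616 -0.0517  0.0693] 
scene grn [272 169   2   4   8] [272.5 170.5] [0.6329 0.0393 0.062 ] [0.6418 0.0493 0.052 ]
wrist red [302 226  32  31 702] [318.2 240.1] [0.6465 0.0121 0.0693] 
wrist grn [300 198  15  13 132] [307.1 203.7] [0.631  0.0418 0.062 ] [0.6402 0.039  0.052 ]
[[272.2 173.2]
 [272.3 170.2]]
```

The indicator has risen its full 10 mm in both fixed cameras, both balls are seated, and the push is steady at 19 N. Handing in.

```bash
python3 -c "
from plant import ctrl, eyes, job, probe_bus
print(job.sign_off())"
```

```text
the job is handed in; nothing more can be done
None
```

The job is handed in at about 24 s of the 64 s allowed: both balls rest in the open seats, and the gauge is still gripped and held on the nipple at about 19 N, with the collar fully home by the raised indicator pin.

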